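# Click the slicer's thickness wheel on and bolt it

## Task

Set the hand slicer for thick slices: gently, with a fingertip, flick the lobed wheel at its side round clockwise, click by click and without going past, until the white line on the wheel points at the second-thickest stroke, the one straight out from the slicing bed. Then push the lock bolt beside the wheel fully home with a fingertip, so that its nose stands between two lobes, and take the hand away. The slicer stays standing where it is, neither picked up nor shoved along, and the vegetables and other things are left alone.

Things in the scene. Friction and masses are not known exactly. Their poses are not given: they have to be found in the camera images.
- slicer: Hand slicer (mandoline), loose, 1.5 kg, flat on rubber feet: white frame, ribbed steel slicing bed 100 wide, 45 high, grey loop handle. Origin: under the middle of the bed at table height; z up, x along the bed from handle (ends at x -161 mm) to far end (x 128), y across. On its -y side a white dial plate, flat top 22 mm above the table, carries wheel (disc of radius 56 mm round its axis) and bolt (arm 50 mm wide to x -53).
- wheel_axis (a point): On the upright axis of the black wheel, 35 mm above the table. Wheel: 26 to 44 mm above the table, cap to 46; core radius 25.5 mm; eight upright round lobes 10 mm thick, centred 31 mm from the axis, 45 deg apart. White line on the cap runs from the axis out, midway between two lobes. At every click stop the lobes stand 22.5, 67.5, ... deg off the slicer's x axis.
- thickness_wheel (a joint): Turn of the wheel, rad, growing clockwise from above (lobes on the side away from the bed then travel towards the handle, slicer -x). Click stops every 0.785: 0 = line at the thinnest stroke, 3.927 = second-thickest, 4.712 = thickest, end stop. Starts near one of the first four and settles into it in half a second. A lobe moves at up to 2 N; past half a click it snaps on to the next stop and rests.
- stroke_6 (a point): Second-thickest stroke, on the dial plate's top 44 mm from the wheel axis, straight away from the bed (slicer -y). Seven black strokes 45 deg apart, 39 to 50 mm from the axis, grow clockwise from 1.6 to 6.4 mm thick; the thinnest lies between the bed and handle directions (slicer -x+y). Towards the handle (-x) there is no stroke: the bolt stands there.
- lock_bolt (a joint): Slide of the steel lock bolt, m, towards the wheel (slicer +x): 0 to 0.0015 = open (start), 0.012 = home against its stop, its 8 mm nose between two lobes. It goes home only when the wheel rests at a click stop. Moves at about 1.5 N and stays where it is left.
- bolt_tab (a point): Middle of the push face of the bolt's upright black thumb tab, 42 mm above the table. The face looks to slicer -x (handle side), is 24 mm wide (y) and reaches from 26 to 52 mm above the table; tab 9 mm thick. With the bolt open it is at slicer x -34, y -105 mm; it moves with the bolt. Free space on the handle side of it.
- lemon: Bystander: yellow lemon, 82 x 58 x 57 mm; origin under its middle.
- garlic: Bystander: garlic bulb on the plate, 54 mm wide, 55 mm tall; origin under its middle.
- tomato: Bystander: cherry tomato on the plate, 32 mm wide, 24 mm tall; origin under its middle.
- peeler: Bystander: black-handled peeler lying flat, 170 x 25 x 18 mm; origin under its middle.
- plate_green: Bystander: pale green plate, 170 mm wide, 18 mm tall; origin under its middle.
- bowl_orange: Bystander: red bowl, 115 mm wide, 54 mm tall; origin under its middle.
- dark_tin: Bystander: green food tin, 58 mm wide, 72 mm tall; origin under its middle.
- salt_shaker: Bystander: salt shaker, 44 mm wide, 90 mm tall; origin under its middle.
- spice_jar: Bystander: spice jar with red cap, 45 mm wide, 106 mm tall; origin under its middle.
- pepper_mill: Bystander: dark wooden pepper mill, 58 mm wide, 170 mm tall; origin under its middle.

How it is judged:
On the way, in this order (a step that is already met when the one before it is completed fails the run):
1. the wheel rests at the sixth (second-thickest) stroke with the bolt still open (value of joint thickness_wheel between 3.727 and 4.127 rad and velocity of joint thickness_wheel between -0.3 and 0.3 rad/s and value of joint lock_bolt below 0.005 m), for 0.2 s.
2. the bolt is home between two lobes (value of joint lock_bolt above 0.01 m), for 0.2 s.
At the end, for the whole second after the job is handed in: Wheel at rest at the second-thickest stroke (3.927 rad, within 0.2), bolt home (over 10 of 12 mm), slicer flat on the table within 40 mm of where it stood, each bystander within 30 mm of its place (value of joint thickness_wheel between 3.727 and 4.127 rad and velocity of joint thickness_wheel between -0.1 and 0.1 rad/s and value of joint lock_bolt above 0.01 m and height (world z) of slicer below 0.006 m and angle between slicer's own z axis and vertical below 0.06 rad and linear speed of slicer below 0.02 m/s and distance of slicer from where it was at the start of the episode below 0.04 m and distance of each of lemon, garlic, tomato, peeler, plate_green, bowl_orange, dark_tin, salt_shaker, spice_jar, pepper_mill from where it was at the start of the episode below 0.03 m); the robot touches nothing.
It fails at once if the wheel is turned past the second-thickest stroke towards the last one (value of joint thickness_wheel above 4.36 rad).
It fails at once if the slicer is lifted or tipped (height (world z) of slicer above 0.012 m or angle between slicer's own z axis and vertical above 0.12 rad).
It fails at once if the slicer, its wheel or its bolt is gripped or pressed hard (over 25 N) (contact force between the fingers and slicer above 25 N).
It fails at once if the slicer is shoved more than 40 mm (distance of slicer from where it was at the start of the episode above 0.04 m).
It fails at once if a bystander is displaced or lifted by more than 30 mm (distance of any of lemon, garlic, tomato, peeler, plate_green, bowl_orange, dark_tin, salt_shaker, spice_jar, pepper_mill from where it was at the start of the episode above 0.03 m).
It also fails if it takes over 54 s, if anything falls off the work surface, if the arm or the gripper's body presses on something with over 40 N, if the wrist force passes 120 N, or if a joint passes its speed limit or range.

## Robot

A 7-joint arm with a two-finger parallel gripper is mounted at the origin on a cart in front of the work surface, level with it; the furniture and walls round the work are solid. World frame = base frame: x ahead of the robot, y to its left, z up, the work surface at z = 0. Lengths are in m, angles in rad, forces in N, time in s.
With the tool pointing down it reaches from about 0.375 to 0.925 m from the base axis. Payload 3.1 kg.
Tool frame: the origin (TCP) lies between the finger pads; the fingertips stand 19 mm ahead of it and the grasp point (between the pads) is the TCP; z points along the fingers, y is the line along which they close (so a half turn about z gives the same grasp; the last joint's range is limited). The gripper opens to 85 mm and grips with 20 to 120 N. Pads are 22 mm wide; open, the fingers measure 114 mm over their backs; the gripper's body (76 mm by 85 mm) begins 54 mm behind the grasp point. The pads swing forward as they close: fully open they stand 13 mm farther back than shut.
Start: joints at [-1.429, 0.383, 0.044, 1.598, -0.018, 1.161, -0.05], TCP at [0.154, 0.631, 0.25] pointing down, gripper open.
Joint ranges: [-2.61, 2.61], [-0.41, 2.15], [-1.48, 1.57], [0, 2.5], [-1.57, 4.71], [0.05, 1.97], [-2.85, 2.85]. Speed limits (rad/s): [2.79, 2.79, 3.14, 3.14, 3.14, 3.14, 3.14].

## Interface

Orientations are given as a unit quaternion [x, y, z, w].
In Python, from bench import move_ptp, movel, move_j, move_gripper, pause, inverse_kinematics, read_camera, camera_params, MotionError, sign_off, look_for, tip_of, read_time_s, read_qpos, read_joint_vel, read_effort, read_eef_pos, read_tcp_rot, read_ft_force, read_ft_torque, read_finger_gap, read_grasp_force gives the robot as it stands. Calls block until the motion is done:
- move_ptp(position, orientation): joint-space move of the TCP to a pose.
- movel(position, orientation=None, speed=0.15): straight line of the TCP; orientation=None keeps the orientation; speed is the mean speed in m/s.
- move_j(angles): joint-space move.
- move_gripper(opening, effort=None): finger opening in m; effort is the grip in N (None keeps the last); returns when the fingers have stopped.
- pause(seconds).
- inverse_kinematics(position, orientation): joint angles nearest the present ones, or None.
- read_camera(name): name is "scene" or "top"; returns the picture (400x640x3 uint8, red, green, blue); there is no depth.
- camera_params(name): a dict with "K" (3x3 intrinsics, pixels), "camera_from_world" (4x4, takes a point from world to camera coordinates). Camera axes: x right, y down, z forward; pixel columns grow to the right and rows downward; lengths in m; the calibration is good to about 2 mm. A picture is of the moment at which its call begins. camera_params takes no time and is no camera call.
A pose or a line that the arm cannot do raises MotionError and nothing moves.
- sign_off(): hands the job in; it is judged then, once.
Trained networks look in the newest picture that a camera, given by its name, has taken for a name from the list of things; names that differ only in an ending like _2 or _b are one class to them, and where a whole thing is asked for, a point or a joint stands for the part that bears it (a point fixed in the world has none). Each returns a list of dicts, best first, with "confidence" (0 to 1); they miss things now and then, are a little off and sometimes report something else, mostly with a low value. They report only what shows in the picture. A call takes as long as a camera call.
- look_for(camera, name): "at" ([column, row] in pixels, amid what is visible of it).
- tip_of(camera, name): "at" ([column, row] in pixels: a listed point, or the origin of a listed thing).
Readings, each from a call of its own:
- read_time_s(): time.
- read_qpos(): joint angles.
- read_joint_vel(): joint speeds.
- read_effort(): joint torques, N m.
- read_eef_pos(): TCP position.
- read_tcp_rot(): TCP orientation.
- read_ft_force(): force on the tool from outside, world axes, zero at the start.
- read_ft_torque(): the same for the moment, N m.
- read_finger_gap(): finger opening in m.
- read_grasp_force(): force on a finger pad.
Only numpy, scipy, OpenCV 4.12 (cv2) and the standard library are available. Lean on these libraries where they do the work, as an engineer would, in place of code of your own. Each camera call takes 0.05 s, during which the arm holds its last target. There are 200 camera calls.

## Working session

There is one attempt and no reset: what is moved stays moved. The work goes in short steps, each a Python script; the robot and the scene stay as the last script left them, time stands still between calls to the robot, and variables do not carry over. Pictures are saved under pics/ and viewed, at most 10 in all, crops included, and the job is handed in when it is done.

```bash
mkdir -p pics; ls; cat > h.py <<'E'
import numpy as np, cv2
from bench import *
def ray(cam,px,z):
    p=camera_params(cam);K=np.array(p["K"]);T=np.array(p["camera_from_world"]);R=T[:3,:3];t=T[:3,3]
    o=-R.T@t; d=R.T@np.linalg.solve(K,[px[0],px[1],1.]); return o+d*(z-o[2])/d[2]
def proj(cam,X):
    p=camera_params(cam);K=np.array(p["K"]);T=np.array(p["camera_from_world"]);c=T[:3,:3]@np.array(X)+T[:3,3];u=K@c;return u[:2]/u[2]
E
python3 - <<'E'
from h import *
for c in ["top","scene"]:
    im=read_camera(c); cv2.imwrite(f"pics/{c}0.png",im[:,:,::-1])
    for n,z in [("wheel_axis",.035),("stroke_6",.022),("bolt_tab",.042),("slicer",0),("lemon",0),("garlic",.018),("tomato",.018),("peeler",0),("plate_green",0),("bowl_orange",0),("dark_tin",0),("salt_shaker",0),("spice_jar",0),("pepper_mill",0)]:
        for d in tip_of(c,n)[:2]: print(c,n,round(d["confidence"],2),np.round(d["at"],1),ray(c,d["at"],z).round(4))
print(read_time_s(),read_tcp_rot())
E
```

```text
pics
top wheel_axis 0.82 [334.  176.9] [ 0.5852 -0.0567  0.035 ]
top stroke_6 0.88 [351.4 174.4] [ 0.5951 -0.1034  0.022 ]
top bolt_tab 0.51 [374.3 249.6] [ 0.3976 -0.1567  0.042 ]
top bolt_tab 0.47 [335.1 205.3] [ 0.5096 -0.0588  0.042 ]
top slicer 0.79 [296.4 203.7] [0.5196 0.0412 0.    ]
top lemon 0.56 [216.4 251.1] [0.3945 0.2467 0.    ]
top lemon 0.4 [400.  194.5] [ 0.5459 -0.2351  0.    ]
top garlic 0.76 [423.2 190.7] [ 0.5533 -0.2929  0.018 ]
top garlic 0.29 [238.1 151.4] [0.6565 0.1968 0.018 ]
top tomato 0.68 [398.7 195. ] [ 0.5414 -0.2277  0.018 ]
top tomato 0.37 [401.6 242.8] [ 0.4164 -0.2313  0.018 ]
top peeler 0.88 [373.2 248. ] [ 0.4037 -0.1604  0.    ]
top plate_green 0.93 [412.5 190. ] [ 0.5584 -0.2691  0.    ]
top bowl_orange 0.6 [198.4 208. ] [0.5068 0.2987 0.    ]
top dark_tin 0.58 [405.9 242.6] [ 0.418  -0.2466  0.    ]
top salt_shaker 0.71 [235.8 150.5] [0.664  0.2061 0.    ]
top spice_jar 0.57 [266.1 140.7] [0.6921 0.1251 0.    ]
top pepper_mill 0.85 [206.5 175.2] [0.5953 0.2816 0.    ]
top pepper_mill 0.24 [332.9 202.3] [ 0.5239 -0.0556  0.    ]
scene wheel_axis
[... 420 characters left out ...]
271. ] [ 0.562  -0.2959  0.018 ]
scene garlic 0.2 [353.6 299.9] [ 0.4084 -0.2493  0.018 ]
scene tomato 0.76 [399.7 259.9] [ 0.5435 -0.2426  0.018 ]
scene peeler 0.68 [322.6 280. ] [ 0.4056 -0.168   0.    ]
scene plate_green 0.8 [415.  267.7] [ 0.5641 -0.2677  0.    ]
scene plate_green 0.62 [363.9 205.9] [ 0.6149 -0.0762 -0.    ]
scene bowl_orange 0.71 [229.2 151.2] [0.5012 0.2927 0.    ]
scene bowl_orange 0.49 [324.8 209.6] [ 0.5407 -0.0265  0.    ]
scene dark_tin 0.6 [351.9 301. ] [ 0.414  -0.2406  0.    ]
scene salt_shaker 0.97 [303.9 141.9] [0.6702 0.1963 0.    ]
scene spice_jar 0.79 [329.5 148.4] [0.7014 0.1315 0.    ]
1.5 [ 1.19600162e-01  9.92822140e-01 -1.33842376e-05  5.94750816e-07]
```

```bash
python3 - <<'E'
import cv2,numpy as np
a=cv2.imread("pics/top0.png")[120:270,190:440]; a=cv2.resize(a,(800,480),interpolation=cv2.INTER_CUBIC); cv2.imwrite("pics/t1.png",a)
b=cv2.imread("pics/scene0.png")[165:255,270:420]; b=cv2.resize(b,(800,480),interpolation=cv2.INTER_CUBIC); cv2.imwrite("pics/s1.png",b)
c=cv2.imread("pics/top0.png")[145:225,270:400]; c=cv2.resize(c,(780,480),interpolation=cv2.INTER_CUBIC); cv2.imwrite("pics/t2.png",c)
E
```

```text
(no output)
```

View pics/t2.png

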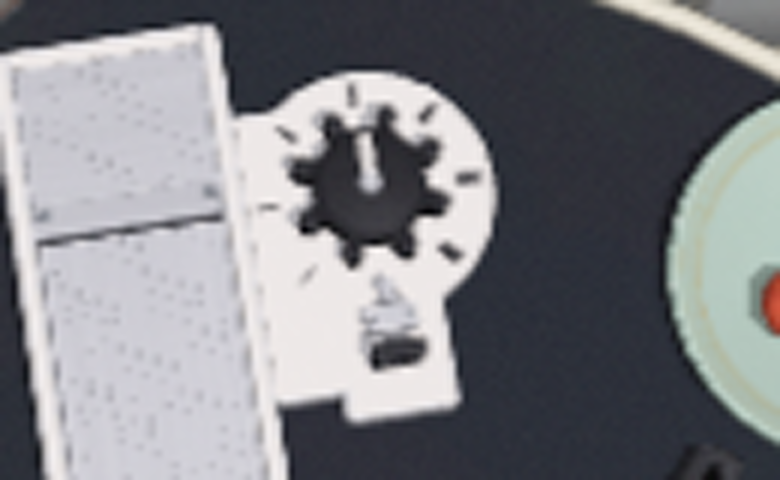

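View pics/s1.png

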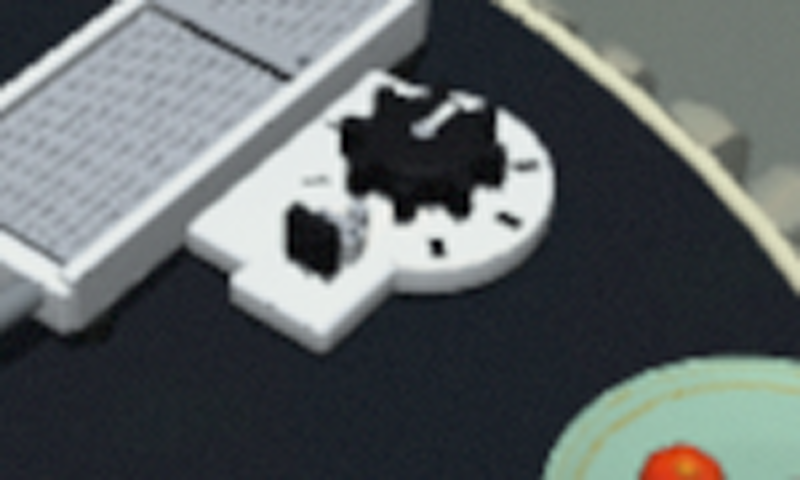

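View pics/t1.png

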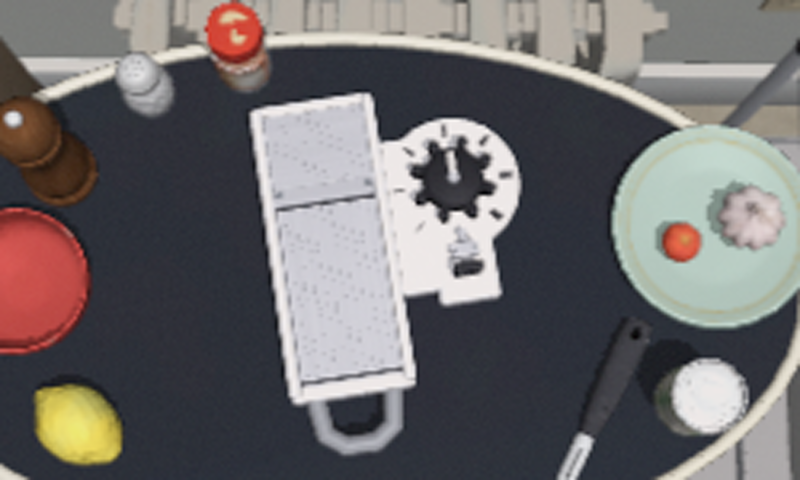

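```bash
cat >> h.py <<'E'
def Rz(a): return np.array([[np.cos(a),-np.sin(a)],[np.sin(a),np.cos(a)]])
E
python3 - <<'E'
from h import *
from scipy.optimize import least_squares
picks=np.array([[308,272],[268,207],[286,133],[352,95],[430,112],[468,178],[452,251]],float)
px=(picks+.5)/6-.5+[270,145]
W=np.array([ray("top",p,.022)[:2] for p in px])
a=np.deg2rad([135,90,45,0,-45,-90,-135]); S=.0445*np.c_[np.cos(a),np.sin(a)]
f=lambda v:((S@Rz(v[2]).T)*v[3]+v[:2]-W).ravel()
r=least_squares(f,[.58,-.057,.14,1]);print("axis,yaw,scale",r.x.round(4),"res mm",(f(r.x)*1000).round(1))
# bed right rim edge, z=.045
e=[(np.array(p)+.5)/6-.5+[270,145] for p in ([213,30],[285,470])]
A,B=[ray("top",p,.045)[:2] for p in e];d=A-B;print("bed yaw",np.arctan2(d[1],d[0]),A,B)
ax=r.x[:2];yaw=r.x[2];u=Rz(yaw)
print("axis from edge (slicer -y)",(u.T@(ax-A))[1])
for c in("top","scene"):
  print(c,"axis@.046",proj(c,[*ax,.046]))
  for d in tip_of(c,"bolt_tab")[:2]: print((u.T@(ray(c,d["at"],.042)[:2]-ax)).round(4))
  for n,z in(("wheel_axis",.035),("stroke_6",.022),("slicer",0)):
    for d in tip_of(c,n)[:1]: print(n,(u.T@(ray(c,d["at"],z)[:2]-ax)).round(4))
# line tip check
t=(np.array([365,135])+.5)/6-.5+[270,145];m=(np.array([373,187])+.5)/6-.5+[270,145]
v=u.T@(ray("top",t,.046)-ray("top",m,.046))[:2];print("line angle deg in slicer",np.degrees(np.arctan2(v[1],v[0])),"cap centre",ray("top",m,.046)[:2])
E
```

```text
axis,yaw,scale [ 0.5888 -0.0497  0.1541  1.0037] res mm [-0.3 -0.2  0.1  0.1  0.  -0.2  0.4 -0.3 -0.2  0.9  0.3 -0.4 -0.3  0.3]
bed yaw 0.1638236136668882 [0.65517151 0.01879273] [ 0.46393622 -0.01281944]
axis from edge (slicer -y) -0.05747553959734828
top axis@.046 [331.51001054 174.59611477]
[-0.2054 -0.0764]
[-0.0797  0.0032]
wheel_axis [-0.0047 -0.0064]
stroke_6 [-0.0021 -0.0541]
slicer [-0.0544  0.1004]
scene axis@.046 [348.38746347 190.05924176]
[-0.0692  0.0057]
[-0.0882 -0.2211]
wheel_axis [-0.0094 -0.0058]
stroke_6 [ 0.0005 -0.0392]
slicer [-0.047   0.1036]
line angle deg in slicer -0.4792600683775243 cap centre [ 0.58578751 -0.05028681]
```

```bash
cat >> h.py <<'E'
from scipy.spatial.transform import Rotation as Ro
AX=np.array([.5877,-.0500]);YAW=.157;U=Rz(YAW)
def Q(flip=0):  # tool z down, tool x along slicer y (or -y)
    s=-1 if flip else 1; x=np.r_[U@[0,s],0]; z=np.array([0,0,-1.]); return Ro.from_matrix(np.c_[x,np.cross(z,x),z]).as_quat()
def P(x,y,z): return np.r_[AX+U@[x,y],z]   # wheel-centred slicer axes, TCP
def F(): f=np.array(read_ft_force()); return np.r_[U.T@f[:2],f[2]].round(2)
def sweep(x0,x1,y,z,step=.003,speed=.03,stop=None):
    n=max(1,int(np.ceil(abs(x1-x0)/step-1e-6)))
    for x in np.linspace(x0,x1,n+1)[1:]:
        movel(P(x,y,z),speed=speed); f=F(); print(round(x*1000,1),f)
        if stop and abs(f[0])>stop: break
    return x
def shot(name,cam="top",box=(270,145,130,80)):
    x,y,w,h=box; im=read_camera(cam)[y:y+h,x:x+w,::-1]; cv2.imwrite(f"pics/{name}.png",cv2.resize(im,(w*6,h*6),interpolation=cv2.INTER_CUBIC))
E
python3 - <<'E'
from h import *
for fl in (0,1):
    q=inverse_kinematics(P(.06,-.04,.2),Q(fl));print(fl,None if q is None else np.round(q,2))
fl=0 if q is None else min((0,1),key=lambda k:abs((inverse_kinematics(P(.06,-.04,.2),Q(k)) if inverse_kinematics(P(.06,-.04,.2),Q(k)) is not None else [9]*7)[6]))
print("use",fl)
move_gripper(0.0); move_ptp(P(.06,-.04,.22),Q(fl)); movel(P(.06,-.04,.05),speed=.12)
print(F(),read_eef_pos(),P(.06,-.04,.05),read_time_s())
sweep(.06,.013,-.04,.05)
shot("a1"); print(read_time_s())
shot("a1s","scene",(290,160,110,80))
E
```

```text
0 [-0.63  0.63  0.98  1.66 -0.56  1.16  0.64]
1 [-0.79  0.92  1.37  1.66 -0.93  1.36 -2.25]
use 0
[-0.26  0.5  -0.69] [ 0.65402067 -0.08033441  0.05104322] [ 0.65321628 -0.08012668  0.05      ] 7.2833
57.1 [-0.47  0.16 -0.77]
54.1 [-0.11 -0.24 -0.14]
51.2 [-0.34 -0.17 -0.  ]
48.2 [ 0.16  0.21 -0.67]
45.3 [-0.49 -0.75 -0.66]
42.4 [0.14 0.04 0.75]
39.4 [ 0.99  0.01 -0.71]
36.5 [ 0.53 -0.14 -0.12]
33.6 [ 0.6  -0.01  0.82]
30.6 [ 0.92 -0.03 -0.3 ]
27.7 [-0.74 -0.14  0.27]
24.7 [ 1.08 -0.57  0.56]
21.8 [ 0.86 -2.89 -0.87]
18.9 [ 1.83 -4.75 -0.54]
15.9 [ 2.16 -5.82  0.66]
13.0 [-0.69 -5.14  1.65]
11.3333
```

View pics/a1s.png

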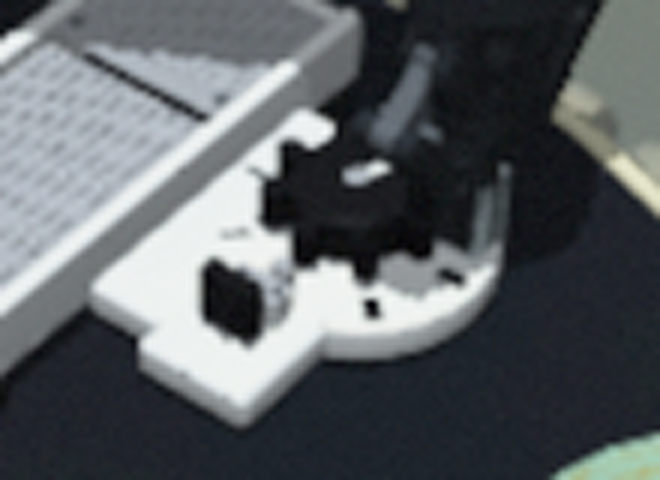

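```bash
python3 - <<'E'
from h import *
movel(P(.013,-.07,.05),speed=.06); print(F())
movel(P(.08,-.12,.12),speed=.15); pause(.3)
shot("a2"); print(read_time_s())
E
```

```text
[-0.56 -0.81 -0.57]
13.2583
```

View pics/a2.png

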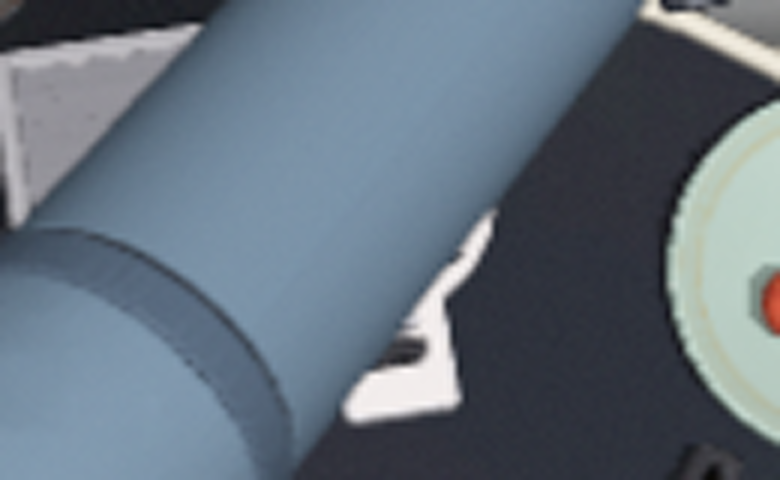

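Top view is blocked by the arm; the plate corner (450,400) and tab are where they were. The scene camera should see the wheel.

```bash
python3 - <<'E'
from h import *
shot("a2s","scene",(290,160,110,80))
E
```

```text
(no output)
```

View pics/a2s.png

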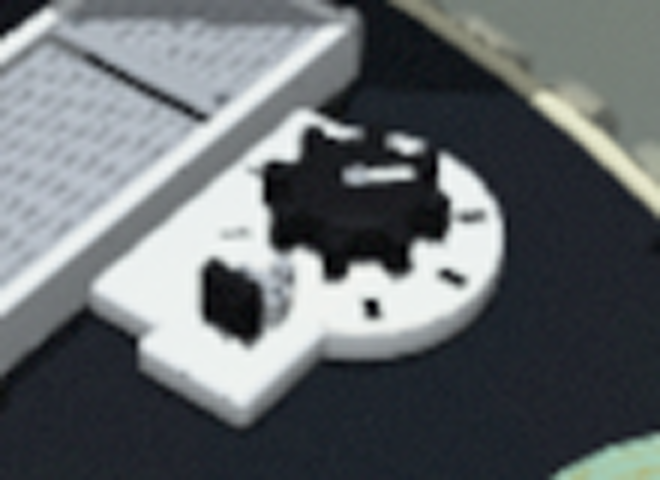

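```bash
cat >> h.py <<'E'
def line_angle(tail,tip,box):
    w=[ray("scene",(np.array(p)+.5)/6-.5+box[:2],.046)[:2] for p in (tail,tip)]
    v=U.T@(w[1]-w[0]); return np.degrees(np.arctan2(v[1],v[0])),np.hypot(*v),(U.T@(w[0]-AX))
E
python3 - <<'E'
from h import *
b=np.array([290,160]);print(line_angle([348,178],[412,173],b))
print(line_angle([344,183],[388,166],b))
# slicer corner check: same pixels first/now
o=cv2.imread("pics/scene0.png");n=read_camera("scene")[:,:,::-1]
g=lambda i:np.float32(cv2.cvtColor(np.ascontiguousarray(i[195:235,300:350]),cv2.COLOR_BGR2GRAY))
print(cv2.phaseCorrelate(g(o),g(n)))
E
```

```text
(np.float64(-43.87394162259813), np.float64(0.023843795143276118), array([0.00216362, 0.00308914]))
(np.float64(-21.282669102197584), np.float64(0.01911899595386398), array([-0.0009629 ,  0.00258839]))
((0.011355690264064577, -0.008961668283625102), 1.0062397603988646)
```

```bash
python3 - <<'E'
from h import *
movel(P(.06,-.07,.08),speed=.15); movel(P(.06,-.04,.05),speed=.1)
sweep(.06,.0125,-.04,.05,step=.004,speed=.04)
movel(P(.0125,-.07,.05),speed=.06); print(F())
movel(P(.08,-.12,.12),speed=.2); pause(.3)
shot("a3s","scene",(290,160,110,80)); print(read_time_s())
E
```

```text
56.0 [-0.11 -1.56  0.47]
52.1 [-1.02  0.35  0.64]
48.1 [ 0.79 -0.51 -0.61]
44.2 [ 0.24  0.28 -0.28]
40.2 [0.19 0.62 0.89]
36.2 [-0.08 -0.1  -0.06]
32.3 [-0.45 -0.47  0.08]
28.3 [ 0.07  0.89 -0.47]
24.4 [ 0.78 -0.64  0.38]
20.4 [ 1.35 -3.01 -0.63]
16.5 [ 1.95 -4.03  0.34]
12.5 [ 0.57 -5.96  1.79]
[-0.25  0.35  0.64]
19.2333
```

View pics/a3s.png

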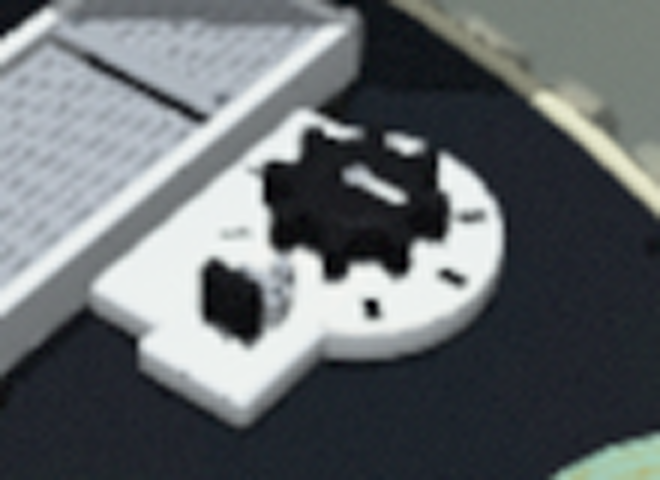

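```bash
python3 - <<'E'
from h import *
print(line_angle([350,175],[402,200],np.array([290,160])))
movel(P(.08,-.12,.15),speed=.2); movel(P(-.13,0,.15),speed=.2); movel(P(-.13,0,.053),speed=.12); print(F())
x=sweep(-.13,-.07,0,.053,step=.002,speed=.03,stop=6)
print(read_eef_pos(),P(x,0,.053),read_time_s())
shot("b1s","scene",(290,160,110,80))
E
```

```text
(np.float64(-87.12913548913659), np.float64(0.022750885427159733), array([0.00395154, 0.00350391]))
[-0.18 -0.38 -0.53]
-128.0 [-0.44  0.65  0.02]
-126.0 [-0.44 -0.36 -0.28]
-124.0 [ 0.94 -0.26 -0.37]
-122.0 [-0.39  0.18  0.  ]
-120.0 [-0.22 -0.51  0.59]
-118.0 [ 0.14 -0.42 -0.49]
-116.0 [0.07 0.08 0.5 ]
-114.0 [-0.44  0.86 -0.53]
-112.0 [0.74 0.11 0.46]
-110.0 [-0.26 -0.67  0.54]
-108.0 [-0.19 -0.97  0.4 ]
-106.0 [-0.06 -1.04  0.24]
-104.0 [0.07 0.19 0.25]
-102.0 [1.34 0.67 0.82]
-100.0 [ 0.5   0.53 -0.55]
-98.0 [-0.81  0.5   0.27]
-96.0 [ 0.13  0.   -0.13]
-94.0 [0.56 0.49 0.06]
-92.0 [ 0.39  0.23 -1.08]
-90.0 [-0.1   0.3  -0.46]
-88.0 [-0.12 -0.21 -0.33]
-86.0 [-1.35 -0.7   0.04]
-84.0 [0.04 0.66 1.23]
-82.0 [-0.43  0.43 -0.19]
-80.0 [-0.56  0.06  0.46]
-78.0 [-3.1   1.28  2.8 ]
-76.0 [-8.07  1.02  6.61]
[ 0.50994754 -0.06234987  0.05269271] [ 0.51263474 -0.06188304  0.053     ] 28.6
```

View pics/b1s.png

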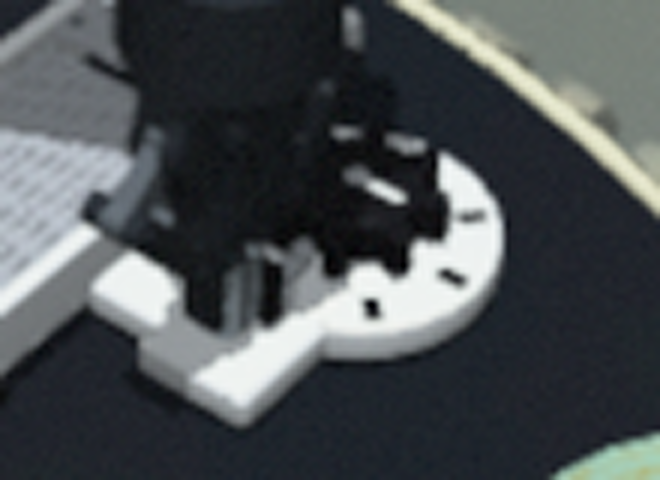

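```bash
python3 - <<'E'
from h import *
sweep(-.076,-.0745,0,.053,step=.0015,speed=.02); pause(.2); print(F(),U.T@(np.array(read_eef_pos())[:2]-AX))
movel(P(-.125,0,.053),speed=.08); movel(P(-.125,0,.16),speed=.15); movel(P(-.25,0.0,.2),speed=.2) if inverse_kinematics(P(-.20,-.0,.2),Q(0)) is None else movel(P(-.20,0,.2),speed=.2)
shot("b2s","scene",(290,160,110,80)); print(read_time_s())
o=cv2.imread("pics/scene0.png");n=read_camera("scene")[:,:,::-1]
g=lambda i:np.float32(cv2.cvtColor(np.ascontiguousarray(i[200:230,340:385]),cv2.COLOR_BGR2GRAY))
print(cv2.phaseCorrelate(g(o),g(n)))
E
```

```text
-74.5 [-9.34  1.13  8.32]
[-9.53  0.3   8.09] [-7.86557675e-02 -6.68196735e-05]Traceback (most recent call last):
  File "<stdin>", line 3, in <module>
bench.MotionError: the arm cannot follow that straight line within its joint ranges
```

```bash
python3 - <<'E'
from h import *
print(read_eef_pos(),F())
if read_eef_pos()[2]>.1: movel(P(-.11,.05,.2),speed=.15)
shot("b2s","scene",(290,160,110,80)); print(read_time_s())
o=cv2.imread("pics/scene0.png");n=read_camera("scene")[:,:,::-1]
g=lambda i:np.float32(cv2.cvtColor(np.ascontiguousarray(i[200:230,355:385]),cv2.COLOR_BGR2GRAY))
print(cv2.phaseCorrelate(g(o),g(n)))
E
```

```text
[ 0.4637892  -0.06923769  0.15948923] [-0.29 -0.16  0.78]
31.3917
((-0.027923035668729668, -0.01996802729656899), 1.0133370372984145)
```

View pics/b2s.png

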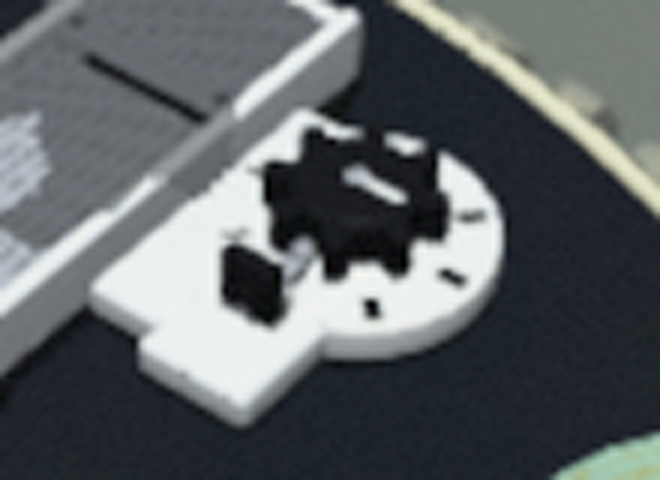

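```bash
python3 - <<'E'
from h import *
b=np.array([290,160])
w=lambda p:U.T@ray("scene",np.array(p)/6+b,.042)[:2]
print(w([224,241])-w([203,258]),w([281,325])-w([260,341]))
# template match of tab, before/after
o=cv2.imread("pics/a3s.png",0);n=cv2.imread("pics/b2s.png",0)
t=o[252:346,198:266];s=n[200:360,180:320];r=cv2.matchTemplate(s,t,cv2.TM_CCOEFF_NORMED);_,v,_,l=cv2.minMaxLoc(r)
d=np.array(l)+[180,200]-[198,252];print(v,d,w(np.array([230,300])+d)-w([230,300]))
E
```

```text
[ 0.01173001 -0.00030224] [ 0.01087651 -0.00084339]
0.8763864636421204 [ 20 -16] [ 0.01086287 -0.00046351]
```

```bash
python3 -c "
from h import *
print(F(),read_time_s(),sign_off())"
```

```text
the job is handed in; nothing more can be done
[-0.89 -0.21  0.15] 31.4417 None
```

I handed the job in at 31.4 s: the wheel is two clicks on, with its white line at the second-thickest stroke. The bolt is pushed home (about 11 mm of travel measured, and it stopped dead under a harder push), the slicer did not visibly move, and the hand is clear; the hand-in returned no verdict.

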